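# Hang the tube rack to dry and start the air dryer

### The arm

A 6-joint arm with a two-finger parallel gripper is mounted at the origin on the work surface. World frame = base frame: x ahead of the robot, y to its left, z up, the work surface at z = 0. Lengths are in m, angles in rad, forces in N, time in s.
With the tool pointing down it reaches from about 0.35 to 0.85 m from the base axis. Payload 8.1 kg.
Tool frame: the origin (TCP) lies at the very end of the fingers, on their centre line; the grasp point (between the pads) lies 19 mm behind it; z points along the fingers, y is the line along which they close (so a half turn about z gives the same grasp; the last joint's range is limited). The gripper opens to 93 mm and grips with 3 to 60 N. Pads are 15 mm wide; open, the fingers measure 128 mm over their backs; the gripper's body (75 mm by 188 mm) begins 65 mm behind the grasp point.
Start: joints at [-1.404, 0.13, 1.488, -0, 1.523, -0.085], TCP at [0.15, -0.581, 0.179] pointing down, gripper open.
Joint ranges: [-2.96, 2.96], [-0.89, 2.26], [0.02, 2.5], [-1.34, 4.48], [0, 2.73], [-2.66, 2.66]. Speed limits (rad/s): [2.39, 2.39, 2.79, 3.14, 3.14, 3.14].

### API

Orientations are given as a rotation vector (axis times angle).
In Python, from plant import read_state, eyes, workorder gives the robot as it stands. The module is installed in compiled form; this text tells all that it offers.
- The arm moves only by the tool play_rows, never from a script. Its argument "targets" is one flat list of numbers, 4 for each row, row after row: the shift along the tool's x, y, z in cm, then the turn about the tool's z in degrees. In form: [dx, dy, dz, roll, dx, dy, dz, roll, ...]. A call has 1 to 8 rows; each row is the pose to reach, as a shift and turn from the pose commanded when the call began, along the tool's axes at that moment; what a row does not reach only later rows make up. A row lasts 1/12 s, in which the tool goes at most 41.7 mm and 7.16 degrees, less where a joint would pass 70% of its speed; a pose out of reach is approached as far as the arm can. A call with a gripper value outside its range is refused whole. "grip" is the finger opening in cm, from 0 to 9.3, set as the call begins (left out, the last holds). The fingers move at their own pace and stop on an object; "grip_force" is the grip in N (left out, the last holds). Time passes only in rows, so rows that repeat a pose let the fingers close. It gives the time, the measured TCP pose, the force, the opening and the grip force at its end, in the units of the state.
- read_state(): the state, without advancing time (a new reading comes with each control period).
- eyes.read_camera(name): name is "scene" or "top" or "wrist"; returns a dict with "image" (420x560x3 uint8, red, green, blue), "vfov" (degrees; the focal length in pixels is half the picture's height over the tangent of half this angle, whatever the lens; pixels are square), "cx", "cy" (the principal point, pixels), "cam_to_world" (4x4, takes a point from camera to world coordinates); the wrist camera has in their place "T_tool_cam" (4x4, takes a point from camera to tool coordinates, whose origin is the TCP and whose axes are the flange's). Camera axes: x right, y up, looking along -z (the intrinsics and any distortion apply to the point x, -y, -z); pixel columns grow to the right and rows downward; lengths in m; the calibration is good to about 2 mm. A picture is of the moment at which its call begins: read the wrist's pose just before it. There is no depth.
- workorder.close_job(): hands the job in; it is judged then, once.
The state is a dict: "t": time; "q": joint angles; "dq": joint speeds; "joint_torque": joint torques, N m; "tool_pos": TCP position; "orientation": TCP orientation; "force": force on the tool from outside, world axes, zero at the start; "wrist_torque": the same for the moment, N m; "opening": finger opening in m; "gripper_force": force on a finger pad.
Only numpy, scipy, OpenCV 4.12 (cv2) and the standard library are available. Lean on these libraries where they do the work, as an engineer would, in place of code of your own. Each camera call takes 0.05 s, during which the arm holds its last target. There are 200 camera calls.

### The job

Hang the red tube rack that stands on the bench by its handle on the empty double-prong hook stand, so that it hangs upright on both prongs, and let go of it. Then start the air dryer: twist the blue spring-return knob on its top clockwise (seen from above) all the way to its stop, hold it there for a moment, and release it so that it ends back at its home mark. Do not disturb the rack that is already hanging, the mortar, the funnel or the bottle.

Things in the scene. Friction and masses are not known exactly. Their poses are not given: they have to be found in the camera images.
- rack: Red plastic tube rack on the bench, to be hung: 64 mm (x) by 160 mm (y), body 64 mm high, 0.22 kg. Origin: centre of its underside, z up. Handle: flat bar along y, 160 mm long, 12 mm wide (x), 10 mm thick, underside 125 and top 135 mm up, on a 6 mm thick upright at each end (opening 148 mm wide, 61 mm high between body and bar). Looks the same turned half round.
- rack_handle (a point): Middle of that rack's handle bar (the centre of its section), 130 mm above the rack's underside; axes as the rack's.
- stand_free: Empty steel hook stand, fixed. Origin on the bench below the seat; x points from prong tips to post. Base plate 150 x 150 x 10 mm, x -50 to 100. Post and crossbar at x = 70, 240 mm high. Two round prongs, 8 mm thick, at y = -40 and 40, tops at 244 mm, run out to x = -40, then turn up (tip x = -48, top 258). They enter under a handle bar, which then lies along y across both, centre 249 mm high.
- stand_free_seat (a point): Point midway between the two prongs of the empty stand, at the height of their tops (244 mm), 70 mm in front of the crossbar and 48 mm behind the tips; axes as the stand's. The underside of the handle bar is to rest at this height, about here.
- stand_used: The other hook stand, identical, fixed, from which a red rack already hangs. Same origin and axes.
- hung_rack: The red rack that already hangs on the other stand, same shape, origin and axes as the first. Leave alone.
- dryer: White bench air dryer, fixed, 140 x 140 mm, 80 mm high, with a grey dial plate on its top (88 mm across, top at 84 mm). Origin: centre of its underside, z up; the louvres are on its -x and +y sides, the knob's axis is its z axis. A green tick on the plate marks the knob's home, a red tick its stop.
- knob_grip (a point): On the knob's vertical axis at grip height, 112 mm above the bench; turns with the knob. Knob: blue bar 62 mm long (along this point's x), 18 mm thick (y), 90 to 122 mm above the bench, on a black disc 66 mm across with its top at 91 mm. A white line on the bar's top points to -x, to the green tick at home.
- start_knob (a joint): Angle of the knob in rad: 0 at its home, where a spring holds it; grows clockwise seen from above; 1.2 at its stop. The spring takes 0.05 N m at home to 0.17 N m at the stop, and returns the knob when it is released.
- mortar: White ceramic mortar, 104 mm across, 60 mm high, origin centre of its underside. Leave alone.
- funnel: Clear plastic funnel standing upside down, 96 mm across, 105 mm high, origin centre of its underside. Leave alone.
- bottle: Squat blue glass bottle, 84 mm across, 102 mm high with its cap, origin centre of its underside. Leave alone.
There are look-alikes about, which are no part of the job. Leave any brown look-alike of the dryer alone.

How it is judged:
By the outcome, as a careful person would: the job done as asked, in the order asked, and still so for the second after the job is handed in, with the robot touching nothing.
It also fails if it takes over 72 s, if anything falls off the work surface, if the arm or the gripper's body presses on something with over 40 N, if the wrist force passes 120 N, or if a joint passes its speed limit or range.

## Working session

There is one attempt and no reset: what is moved stays moved. The work goes in short steps, Python scripts to look and compute and a tool call to move; the robot and the scene stay as the last step left them, time stands still between calls to the robot, and variables do not carry over. Pictures are saved under pics/ and viewed, at most 10 in all, crops included, and the job is handed in when it is done.

Besides the shell and the picture viewer there is one more tool, called as name(argument=value, ...) on one line, values as JSON. play_rows: Moves the arm, as the interface text tells. Its arguments: {"type":"object","properties":{"targets":{"type":"array"},"grip":{"type":"number"},"grip_force":{"type":"number"}},"required":["targets"]}

```bash
mkdir -p pics; python3 - <<'E'
from plant import read_state, eyes
import cv2,numpy as np
s=read_state(); print({k:np.round(v,3).tolist() for k,v in s.items()})
for n in("scene","top"):
    c=eyes.read_camera(n); cv2.imwrite(f"pics/{n}0.png",c["image"][:,:,::-1])
    np.savez(f"pics/{n}0.npz",**c)
    print(n,{k:(np.round(v,4).tolist()) for k,v in c.items() if k!="image" and not isinstance(v,str)})
E
```

```text
{'t': 0.0, 'q': [-1.404, 0.131, 1.489, -0.0, 1.523, -0.085], 'dq': [-0.002, 0.001, 0.001, -0.0, 0.001, -0.0], 'joint_torque': [0.002, -55.985, -49.176, 0.077, 0.036, -0.0], 'tool_pos': [0.149, -0.58, 0.178], 'orientation': [-3.115, -0.394, 0.0], 'force': [-1.146, -0.219, 0.373], 'wrist_torque': [-0.042, 0.04, -0.045], 'gripper_force': 0.0, 'opening': 0.093}
scene {'vfov': 48.5339, 'cx': 279.7804, 'cy': 215.9069, 'cam_to_world': [[0.7385, -0.4575, 0.4954, 1.1426], [0.674, 0.5204, -0.5243, -0.7339], [-0.018, 0.7211, 0.6926, 1.1389], [0.0, 0.0, 0.0, 1.0]]}
top {'vfov': 43.9515, 'cx': 278.9643, 'cy': 208.8756, 'cam_to_world': [[-0.008, 0.9957, -0.092, 0.3396], [-0.9998, -0.0063, 0.0192, 0.0138], [0.0185, 0.0921, 0.9956, 1.4877], [0.0, 0.0, 0.0, 1.0]]}
```

View pics/scene0.png

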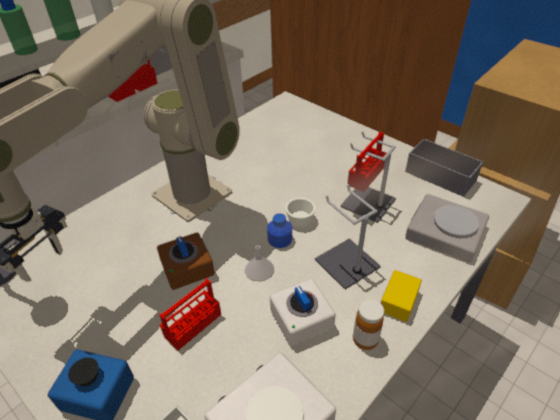

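View pics/top0.png

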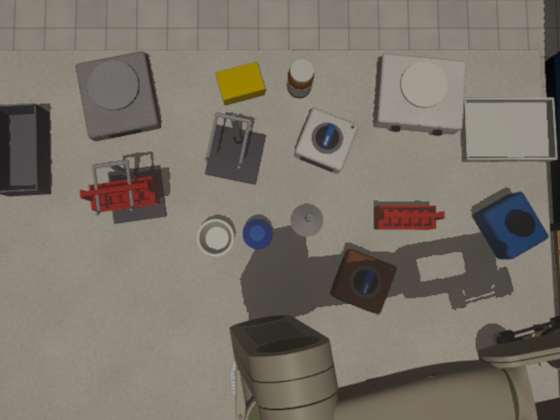

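The scene view shows a red rack on the bench at (190,315), the brown look-alike at (185,258), the white dryer at (302,310), the empty stand at (350,250) and the hung rack at (367,165). In the top view these are rack (408,217), dryer (326,138), free stand (235,148), used stand (130,190) and brown look-alike (364,280). The dryer candidates are white (326,138), brown (364,280) and blue box (510,225). The white one fits because it has a dial and a blue bar knob. I'll confirm in an enlarged crop.

```bash
python3 - <<'E'
import cv2,numpy as np
t=cv2.imread("pics/top0.png"); s=cv2.imread("pics/scene0.png")
print({k:v for k,v in np.load("pics/top0.npz",allow_pickle=True).items() if k not in("image","cam_to_world")})
def z(im,x,y,w,h,W,H): return cv2.resize(im[y:y+h,x:x+w],(W,H),interpolation=cv2.INTER_CUBIC)
a=np.hstack([z(t,195,95,80,60*1+30,356,400)[:300],z(t,370,190,85,56,444,300)])
b=np.hstack([z(t,285,100,80,60,400,300),z(s,300,180,100,75*1+0,400,300)])
a=cv2.resize(a,(800,300))
cv2.imwrite("pics/m1.png",np.vstack([a,b]))
E
```

```text
{'vfov': array(43.95154061), 'cx': array(278.9643282), 'cy': array(208.87557517)}
```

View pics/m1.png

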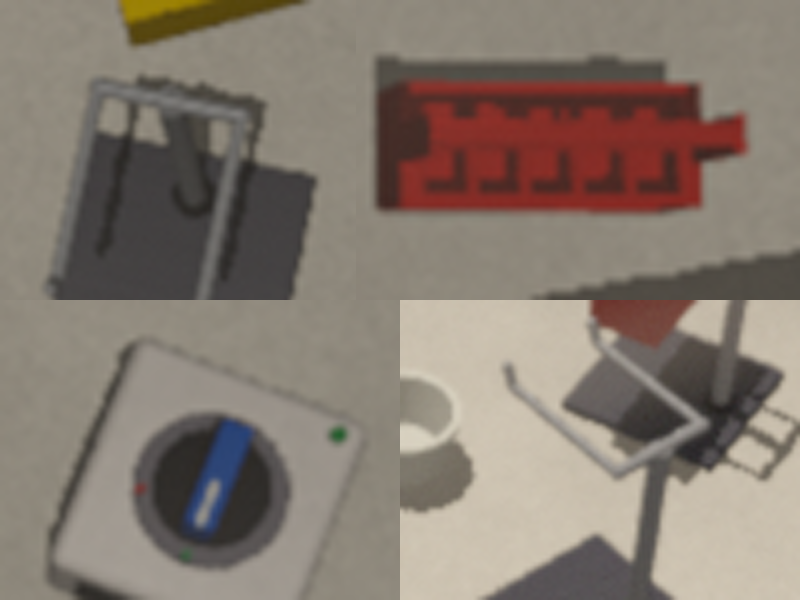

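```bash
cat > h.py <<'E'
import numpy as np, cv2
from scipy.optimize import least_squares
from scipy.spatial.transform import Rotation as R
def load(n): return dict(np.load(n,allow_pickle=True))
def K(c):
    f=210/np.tan(np.radians(float(c["vfov"]))/2); return f,float(c["cx"]),float(c["cy"])
def proj(c,P,T=None):
    T=c["cam_to_world"] if T is None else T
    p=(np.atleast_2d(P)-T[:3,3])@T[:3,:3]; f,cx,cy=K(c)
    return np.c_[cx+f*p[:,0]/-p[:,2], cy-f*p[:,1]/-p[:,2]]
def place(v,M):
    M=np.array(M,float); c,s=np.cos(v[2]),np.sin(v[2])
    return np.c_[v[0]+c*M[:,0]-s*M[:,1], v[1]+s*M[:,0]+c*M[:,1], M[:,2]]
def ray(c,uv,z,T=None):
    T=c["cam_to_world"] if T is None else T; f,cx,cy=K(c)
    uv=np.atleast_2d(uv).astype(float); d=np.c_[(uv[:,0]-cx)/f,-(uv[:,1]-cy)/f,-np.ones(len(uv))]@T[:3,:3].T
    return T[:3,3]+d*((z-T[2,3])/d[:,2])[:,None]
def fit(obs,v0):  # obs: list of (cam,T,model pts m,pixels)
    e=lambda v: np.concatenate([(proj(c,place(v,M),T)-np.array(u)).ravel() for c,T,M,u in obs])
    r=least_squares(e,v0,loss="soft_l1"); return r.x, e(r.x).round(1).reshape(-1,2).tolist()
E
python3 - <<'E'
from h import *
t=load("pics/top0.npz"); s=load("pics/scene0.npz"); m=lambda a:np.array(a)/1000
print("stand",fit([(t,None,m([[70,40,240],[70,-40,240],[100,-75,10],[-50,-75,10],[-50,75,10]]),[(216.8,114.1),(249.6,121.4),(265.8,135.1),(257,183),(207,174)]),
 (s,None,m([[-48,-40,256],[-48,40,256],[70,-40,240],[70,40,240]]),[(327,197),(348.3,186.3),(354.3,223),(375.8,211.3)])],[.6,.1,-.2]))
print("rack",fit([(t,None,m([[-32,80,0],[32,-80,64],[-32,-80,64],[0,-80,135]]),[(374,229),(435.3,205.9),(435.3,228.5),(444.5,214.8)])],[.4,-.3,0]))
print("dryer",fit([(t,None,m([[70,70,80],[70,-70,80],[-70,70,80],[31,0,122],[-31,0,122],[0,0,84]]),[(313,108),(357.4,126),(296,153),(332.6,124),(324.6,147),(327.4,138)])],[.6,-.1,-.3]))
print("funnel",ray(t,(306,218),.03),"bottle",ray(t,(257,233),.05),"brown",ray(t,(364,280),.08),"hung",ray(t,(122,195),.2))
E
```

```text
stand (array([ 0.61205327,  0.11238658, -0.19329671]), [[0.7, -0.0], [0.0, -1.3], [0.7, -1.9], [-0.3, 0.8], [-1.8, 0.1], [-0.3, -0.7], [-0.8, -1.1], [0.4, 0.4], [-0.1, -0.2]])
rack (array([ 0.44740863, -0.36606874, -0.02113757]), [[-0.7, 0.1], [0.2, -0.4], [0.6, 0.1], [-0.2, 0.2]])
dryer (array([ 0.66138964, -0.14763929, -0.38060194]), [[-0.5, -1.0], [2.3, -0.7], [-1.7, 0.4], [0.4, 1.2], [0.1, -0.7], [-0.1, 0.9]])
funnel [[ 0.44797704 -0.09014069  0.03      ]] bottle [[0.40586745 0.0472567  0.05      ]] brown [[ 0.27593389 -0.24069888  0.08      ]] hung [[0.49549915 0.37764773 0.2       ]]
```

```bash
cat >> h.py <<'E'
def goto(xyz,yaw_y):  # prints shift in tool axes (cm), roll (deg) to bring TCP to xyz with tool y at yaw_y
    from plant import read_state
    s=read_state(); r=R.from_rotvec(s["orientation"]); A=r.as_matrix()
    d=A.T@(np.array(xyz)-s["tool_pos"])*100; cur=np.arctan2(A[1,1],A[0,1])
    roll=-np.degrees((yaw_y-cur+np.pi)%(2*np.pi)-np.pi)
    print("shift",d.round(2),"roll",round(roll,2),"tilt",(A[:,2]).round(4),"q",np.round(s["q"],2))
E
python3 -c "
from h import *
goto([.447,-.366,.25],-.021)"
```

```text
shift [ 34.17 -13.37  -7.19] roll -74.37 tilt [-3.0e-04  1.6e-03 -1.0e+00] q [-1.4   0.13  1.49 -0.    1.52 -0.09]
```

play_rows(targets=[3.1,-1.2,-1,-6.5,6.2,-2.4,-2,-13,9.3,-3.6,-3,-20,12.4,-4.9,-4,-27,15.5,-6.1,-5,-33.5,18.6,-7.3,-6,-40,21.7,-8.5,-7.2,-46.5,24.8,-9.7,-7.2,-53], grip=6)

```text
t: 0.77
tool_pos: [0.3672, -0.4249, 0.2532]
orientation: [2.606, 1.749, 0.0]
force: [0.4, -0.9, 0.3]
opening: 0.0596
gripper_force: 0.0
```

play_rows(targets=[0.6,-3.2,0,-7,1.2,-6.4,0,-14,1.4,-9.5,0,-21,1.5,-10.1,0,-21.4,1.5,-10.1,0,-21.4])

```text
t: 1.18
tool_pos: [0.277, -0.3721, 0.2508]
orientation: [2.246, 2.197, -0.0]
force: [0.1, -0.4, -0.5]
opening: 0.06
gripper_force: 0.0
```

```bash
python3 - <<'E'
from h import *
from plant import eyes,read_state
s=read_state(); c=eyes.read_camera("wrist"); T=np.eye(4);T[:3,:3]=R.from_rotvec(s["orientation"]).as_matrix();T[:3,3]=s["tool_pos"]
c["cam_to_world"]=T@c["T_tool_cam"]; np.savez("pics/w1.npz",**c); cv2.imwrite("pics/w1.png",c["image"][:,:,::-1])
goto([.447,-.366,.25],-.021); print(s["tool_pos"],c["T_tool_cam"].round(3).tolist())
print(proj(c,place([.447,-.366,-.021],[[6e-3,.08,.135],[6e-3,-.08,.135],[-6e-3,.08,.135],[-6e-3,-.08,.135]])))
E
```

```text
shift [ 1.07 16.89  0.1 ] roll -0.14 tilt [ 6.e-04 -7.e-04 -1.e+00] q [-1.04 -0.26  1.73  0.    1.67 -1.02]
[ 0.27702762 -0.37214806  0.2508308 ] [[-0.001, 0.953, 0.302, 0.085], [1.0, 0.001, 0.0, 0.001], [0.0, 0.302, -0.953, -0.206], [0.0, 0.0, 0.0, 1.0]]
[[463.30692639  98.11596089]
 [438.71512708 249.44271378]
 [450.83256321  98.14041307]
 [427.94836265 249.46097611]]
```

View pics/w1.png

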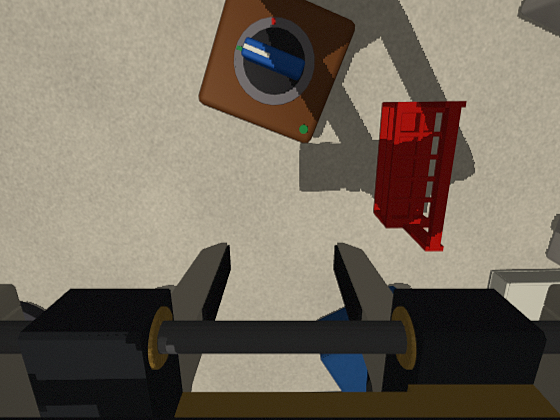

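The wrist view shows the rack at upper right, with its handle ends at about (463,103) and (437,248). That is close to the prediction of (457,98) and (433,249). My second call went the wrong way along tool y, so I'm correcting that.

play_rows(targets=[0.2,2.8,0,0,0.4,5.6,0,0,0.6,8.5,0,0,0.8,11.5,0,0,1,14.5,0,0,1.1,16.9,0,0,1.1,16.9,0,0,1.1,16.9,0,0])

```text
t: 1.9
tool_pos: [0.4487, -0.3649, 0.2494]
orientation: [-2.242, -2.198, -0.0]
force: [-0.2, 0.5, -0.1]
opening: 0.06
gripper_force: 0.0
```

```bash
cat >> h.py <<'E'
def wrist(name):
    from plant import eyes,read_state
    s=read_state(); c=eyes.read_camera("wrist"); T=np.eye(4);T[:3,:3]=R.from_rotvec(s["orientation"]).as_matrix();T[:3,3]=s["tool_pos"]
    c["cam_to_world"]=T@c["T_tool_cam"]; np.savez(f"pics/{name}.npz",**c); cv2.imwrite(f"pics/{name}.png",c["image"][:,:,::-1]); return c
E
python3 - <<'E'
from h import *
c=wrist("w2")
goto([.447,-.366,.25],-.021)
print(proj(c,place([.447,-.366,-.021],[[6e-3,.08,.135],[6e-3,-.08,.135],[-6e-3,.08,.135],[-6e-3,-.08,.135]])))
E
```

```text
shift [-0.09 -0.07 -0.02] roll 0.01 tilt [-0.0012  0.001  -1.    ] q [-0.77  0.05  1.44 -0.    1.65 -0.75]
[[285.47000846 110.47920532]
 [284.94925182 259.30680618]
 [273.08889909 110.47837989]
 [274.24400569 259.29920221]]
```

View pics/w2.png

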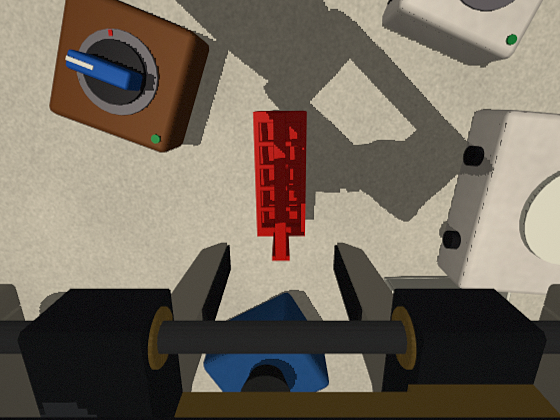

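The handle's near end is at (281,260), against a prediction of (279.6,259), so it is centred between the fingers. I'll descend.

play_rows(targets=[0,0,2,0,0,0,5,0,0,0,8,0,0,0,11,0,0,0,12.8,0,0,0,13.7,0,0,0,13.7,0,0,0,13.7,0])

```text
t: 2.62
tool_pos: [0.447, -0.3657, 0.1145]
orientation: [2.245, 2.197, -0.0]
force: [0.2, 0.0, 0.6]
opening: 0.06
gripper_force: 0.0
```

play_rows(targets=[0,0,0,0,0,0,0,0,0,0,0,0,0,0,0,0,0,0,0,0,0,0,0,0,0,0,0,0,0,0,0,0], grip=0, grip_force=25)

```text
t: 3.28
tool_pos: [0.4472, -0.3651, 0.1137]
orientation: [-2.244, -2.199, -0.0]
force: [0.2, -0.4, 0.0]
opening: 0.0114
gripper_force: 0.0
```

play_rows(targets=[0,0,0,0,0,0,0,0,0,0,0,0,0,0,0,0])

```text
t: 3.62
tool_pos: [0.4472, -0.3652, 0.1137]
orientation: [-2.244, -2.199, 0.0]
force: [0.2, 0.1, 0.5]
opening: 0.0006
gripper_force: 0.0
```

The fingers closed on nothing, so I need to look.

```bash
python3 - <<'E'
from h import *
from plant import eyes
c=wrist("w3"); s=eyes.read_camera("scene"); np.savez("pics/s3.npz",**s)
a=s["image"][230:370,120:260,::-1]
cv2.imwrite("pics/m3.png",np.hstack([cv2.resize(a,(420,420),interpolation=cv2.INTER_CUBIC),c["image"][:,90:470,::-1]]))
E
```

```text
(no output)
```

View pics/m3.png

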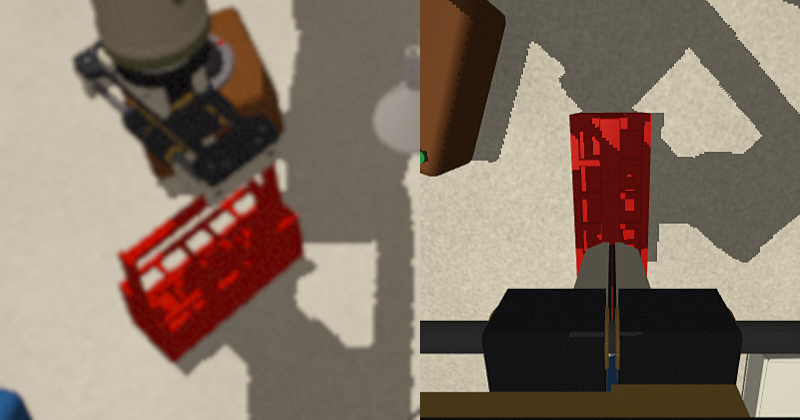

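```bash
python3 - <<'E'
from h import *
from plant import read_state
S=read_state(); p=S["tool_pos"]; print(p)
c=load("pics/w3.npz"); s=load("pics/s3.npz")
bar=place([.447,-.366,-.021],[[0,y,.135] for y in(-.08,0,.08)])
def ann(c,x,y,w,h,k):
    im=cv2.resize(c["image"][y:y+h,x:x+w,::-1],None,fx=k,fy=k,interpolation=cv2.INTER_CUBIC)
    for P,col in((p,(255,255,0)),(bar,(0,255,0)),(p+[0,0,.019],(255,0,255))):
        for q in proj(c,P): cv2.circle(im,tuple(((q-[x,y]+.5)*k).astype(int)),4,col,1)
    return im
print(proj(c,p),proj(c,bar).tolist(),proj(s,p),proj(s,bar).tolist())
cv2.imwrite("pics/m4.png",np.hstack([ann(s,140,265,100,100,4),ann(c,210,105,140,140,2.857)])[:400])
E
```

```text
[ 0.4472042  -0.36518262  0.11370338]
[[280.46353244 230.96927386]] [[280.2438137144675, 347.6191238095213], [280.0449321530792, 244.95880494355404], [279.79197367092223, 114.38461668390842]] [[187.74152282 301.45948743]] [[161.42111190257918, 315.5893258352138], [186.20611667995365, 296.82905995657774], [209.3918423311933, 279.2793204381314]]
```

View pics/m4.png

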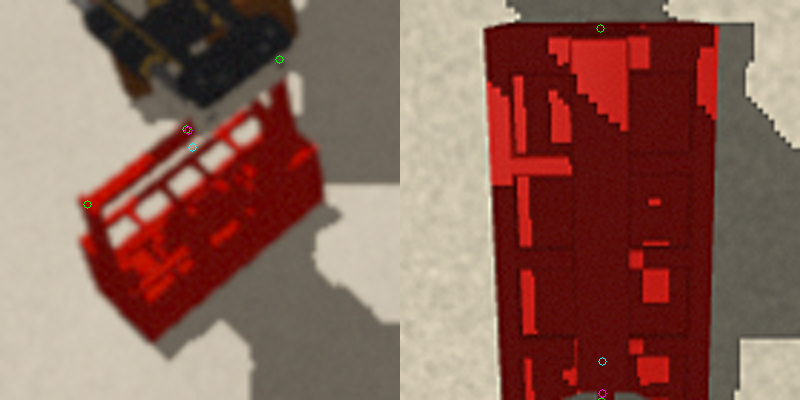

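In the scene crop the fingertips end at the bar's top, around (205,118), while the projected TCP is lower at (192,147). In the wrist view the tips end at the row of the point 19 mm behind the TCP. So the visible fingertips sit about 2 cm above the reported TCP. I'll open, go 2 cm lower and close again, which is still well clear of the rack body.

play_rows(targets=[0,0,0,0,0,0,0,0,0,0,0,0,0,0,0,0,0,0,0.5,0,0,0,1.2,0,0,0,2,0,0,0,2,0], grip=6)

```text
t: 4.38
tool_pos: [0.446, -0.364, 0.0909]
orientation: [-2.241, -2.196, 0.0]
force: [0.4, -0.0, -0.4]
opening: 0.0492
gripper_force: 0.0
```

play_rows(targets=[0,0,0,0,0,0,0,0,0,0,0,0,0,0,0,0,0,0,0,0,0,0,0,0,0,0,0,0,0,0,0,0], grip=0, grip_force=25)

```text
t: 5.05
tool_pos: [0.4472, -0.3653, 0.0939]
orientation: [2.244, 2.198, -0.0]
force: [-1.0, -0.4, 1.0]
opening: 0.0109
gripper_force: 25.0
```

play_rows(targets=[0,0,0,0,0,0,0,0,0,0,0,0,0,0,0,0])

```text
t: 5.38
tool_pos: [0.4472, -0.3653, 0.0939]
orientation: [2.244, 2.198, -0.0]
force: [-0.3, -0.1, 1.7]
opening: 0.0104
gripper_force: 25.0
```

Held: opening is 10.4 mm at 25 N, with the bar centre 36 mm above the reported TCP. Now lift.

play_rows(targets=[0,0,-0.5,0,0,0,-2,0,0,0,-4.5,0,0,0,-7.5,0,0,0,-10.5,0,0,0,-13.5,0,0,0,-16.5,0,0,0,-16.5,0], grip_force=35)

```text
t: 6.05
tool_pos: [0.4493, -0.367, 0.2665]
orientation: [2.237, 2.192, 0.001]
force: [0.7, -1.3, -0.3]
opening: 0.0096
gripper_force: 35.0
```

play_rows(targets=[0,0,0,0,0,0,0,0,0,0,0,0])

```text
t: 6.3
tool_pos: [0.4464, -0.3644, 0.2562]
orientation: [-2.241, -2.196, 0.0]
force: [-0.5, -0.3, -2.6]
opening: 0.0097
gripper_force: 35.0
```

```bash
python3 -c "
from h import *
goto([.504,.133,.26],-.193)"
```

```text
shift [49.84  4.74 -0.26] roll 9.88 tilt [-0.0028  0.0028 -1.    ] q [-0.77  0.05  1.43  0.    1.66 -0.75]
```

play_rows(targets=[1.5,0.1,-0.3,0,4.5,0.4,-0.3,0,8,0.7,-0.3,0,11.5,1,-0.3,0,15,1.3,-0.3,0,18.5,1.7,-0.3,0,22,2,-0.3,0,25,2.3,-0.3,0])

```text
t: 6.97
tool_pos: [0.4743, -0.1126, 0.2604]
orientation: [-2.242, -2.198, 0.001]
force: [0.4, 0.3, -3.0]
opening: 0.0099
gripper_force: 35.0
```

play_rows(targets=[3.5,0.3,0,1.5,7,0.7,0,3,10.5,1,0,4.5,14,1.4,0,6,17.5,1.7,0,7.5,21,2,0,9,23.5,2.3,0,9.9,24.8,2.4,0,9.9])

```text
t: 7.63
tool_pos: [0.5031, 0.1353, 0.2602]
orientation: [-2.422, -1.998, 0.002]
force: [-0.6, 0.3, -2.3]
opening: 0.0098
gripper_force: 35.0
```

play_rows(targets=[0,0,0,0,0,0,0,0,0,0,0,0])

```text
t: 7.88
tool_pos: [0.5039, 0.1308, 0.2612]
orientation: [-2.425, -1.997, 0.002]
force: [-0.6, 0.4, -1.9]
opening: 0.01
gripper_force: 35.0
```

```bash
python3 - <<'E'
from h import *
from plant import eyes,read_state
goto([.504,.133,.239],-.193); print(read_state()["force"])
w=wrist("w5"); S=load("pics/scene0.npz"); S["image"]=eyes.read_camera("scene")["image"]
p=read_state()["tool_pos"]
r=[p[0],p[1],-.193]; bar=place(r,[[0,y,p[2]+.036+.005] for y in(-.08,.08)])
st=place([.612,.1124,-.193],[[-.048,-.04,.258],[-.048,.04,.258],[.07,-.04,.24],[.07,.04,.24]])
def ann(c,x,y,ww,h,k):
    im=cv2.resize(c["image"][y:y+h,x:x+ww,::-1],None,fx=k,fy=k,interpolation=cv2.INTER_CUBIC)
    for P,col in((st,(255,255,0)),(bar,(0,255,0))):
        for q in proj(c,P): cv2.circle(im,tuple(((q-[x,y]+.5)*k).astype(int)),4,col,1)
    return im
a=ann(S,240,130,160,160,2.5); b=ann(w,0,0,560,420,.7142)
print(proj(w,st).round(0).tolist())
cv2.imwrite("pics/m5.png",np.hstack([a,cv2.copyMakeBorder(b,0,400-b.shape[0],0,0,0)]))
E
```

```text
shift [ 0.22 -0.04  2.21] roll -0.02 tilt [-1.2e-03 -9.0e-04 -1.0e+00] q [ 0.16 -0.1   1.58 -0.    1.67  0.35]
[-0.61479306  0.41099182 -1.9444673 ]
[[363.0, 276.0], [373.0, 170.0], [506.0, 264.0], [529.0, 165.0]]
```

View pics/m5.png

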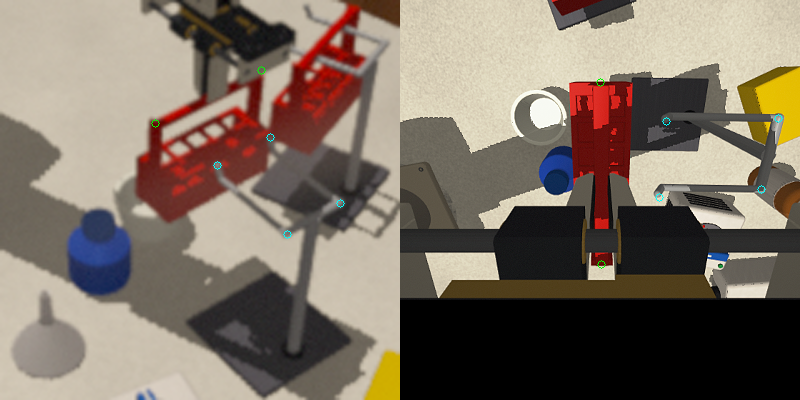

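The picture confirms the fit. The prong tips and crossbar lie under the projected circles, at (667,121) and (659,197) in the wrist view, and the bar ends match too. Now insert the prongs under the bar.

play_rows(targets=[0.1,0,0.8,0,0.2,0.8,1.8,0,0.2,2.3,1.8,0,0.2,4,1.8,0,0.2,6,1.8,0,0.2,8,1.8,0,0.2,10,1.8,0,0.2,11,1.8,0])

```text
t: 8.65
tool_pos: [0.6145, 0.1111, 0.2416]
orientation: [-2.427, -1.995, 0.002]
force: [-0.0, 0.7, -3.1]
opening: 0.0103
gripper_force: 35.0
```

play_rows(targets=[0,0,0,0,0,0,0.5,0,0,0,1,0,0,0,1.5,0,0,0,2,0,0,0,2.4,0,0,0,2.4,0,0,0,2.4,0])

```text
t: 9.32
tool_pos: [0.6123, 0.1127, 0.2195]
orientation: [-2.425, -1.997, 0.001]
force: [0.4, 0.8, -2.1]
opening: 0.0096
gripper_force: 35.0
```

```bash
python3 -c "
from h import *
from plant import read_state
goto([.612,.112,.213],-.193); s=read_state();print(s['tool_pos'],s['force'],s['wrist_torque'])"
```

```text
shift [-0.07 -0.02  0.65] roll -0.0 tilt [-5.e-04 -1.e-04 -1.e+00] q [ 0.1   0.18  1.36 -0.    1.6   0.29]
[0.61231958 0.11268119 0.21945238] [ 0.35857468  0.75754031 -2.09361697] [-0.01733417 -0.02093085 -0.03145567]
```

play_rows(targets=[0,0,0.2,0,0,0,0.4,0,0,0,0.5,0,0,0,0.5,0])

```text
t: 9.65
tool_pos: [0.6126, 0.1126, 0.2145]
orientation: [-2.425, -1.997, 0.0]
force: [-0.4, -0.2, -2.6]
opening: 0.01
gripper_force: 35.0
```

play_rows(targets=[0,0,0.1,0,0,0,0.1,0,0,0,0.1,0])

```text
t: 9.9
tool_pos: [0.6127, 0.1126, 0.2137]
orientation: [-2.425, -1.997, 0.0]
force: [0.7, -0.8, -2.5]
opening: 0.0101
gripper_force: 35.0
```

play_rows(targets=[0,0,0.1,0,0,0,0.1,0,0,0,0.1,0])

```text
t: 10.15
tool_pos: [0.6128, 0.1126, 0.2128]
orientation: [2.425, 1.997, 0.0]
force: [0.0, -1.2, -2.4]
opening: 0.0104
gripper_force: 35.0
```

play_rows(targets=[0,0,0.1,0,0,0,0.1,0,0,0,0.1,0])

```text
t: 10.4
tool_pos: [0.6129, 0.1126, 0.2126]
orientation: [2.425, 1.996, 0.001]
force: [-2.1, -0.9, 4.4]
opening: 0.0099
gripper_force: 35.0
```

play_rows(targets=[0,0,0.1,0,0,0,0.1,0,0,0,0.1,0])

```text
t: 10.65
tool_pos: [0.6131, 0.1126, 0.2125]
orientation: [2.425, 1.996, 0.002]
force: [-4.5, -0.6, 8.0]
opening: 0.0105
gripper_force: 35.0
```

Seated: the contact force has reversed. I'll back off 1 mm, open and rise.

play_rows(targets=[0,0,-0.1,0,0,0,-0.1,0])

```text
t: 10.82
tool_pos: [0.613, 0.1126, 0.2126]
orientation: [2.425, 1.996, 0.001]
force: [-2.5, -0.0, 6.7]
opening: 0.0098
gripper_force: 35.0
```

play_rows(targets=[0,0,0,0,0,0,0,0,0,0,0,0,0,0,0,0,0,0,0,0,0,0,0,0,0,0,0,0,0,0,0,0], grip=5)

```text
t: 11.48
tool_pos: [0.6127, 0.1126, 0.2116]
orientation: [-2.425, -1.997, 0.0]
force: [-0.4, 0.5, -0.1]
opening: 0.0498
gripper_force: 0.0
```

play_rows(targets=[0,0,-0.5,0,0,0,-1.5,0,0,0,-3,0,0,0,-5,0,0,0,-7,0,0,0,-9,0,0,0,-11,0,0,0,-11,0])

```text
t: 12.15
tool_pos: [0.6145, 0.1128, 0.3284]
orientation: [2.422, 1.994, 0.011]
force: [0.2, 0.2, 1.4]
opening: 0.0502
gripper_force: 0.0
```

```bash
python3 - <<'E'
from h import *
from plant import eyes,read_state
print(read_state()["force"],read_state()["tool_pos"])
w=wrist("w6"); S=load("pics/scene0.npz"); S["image"]=eyes.read_camera("scene")["image"]
k=place([.661,-.148,-.38],[[-.031,0,.122],[.031,0,.122]])
print("knob px",proj(w,k).round(0).tolist()); goto([.661,-.148,.25],-.38+np.pi/2)
a=cv2.resize(S["image"][130:290,270:430,::-1],(400,400),interpolation=cv2.INTER_CUBIC)
b=cv2.resize(w["image"][:,:,::-1],(400,300))
cv2.imwrite("pics/m6.png",np.hstack([a,cv2.copyMakeBorder(b,0,100,0,0,0)]))
E
```

```text
[0.23918283 0.17803245 1.42998798] [0.61447135 0.11276561 0.32844125]
knob px [[322.0, 325.0], [361.0, 331.0]]
shift [-24.67   9.65   7.36] roll -79.3 tilt [ 3.2e-03  3.0e-04 -1.0e+00] q [0.1  0.18 1.17 0.   1.79 0.29]
```

View pics/m6.png

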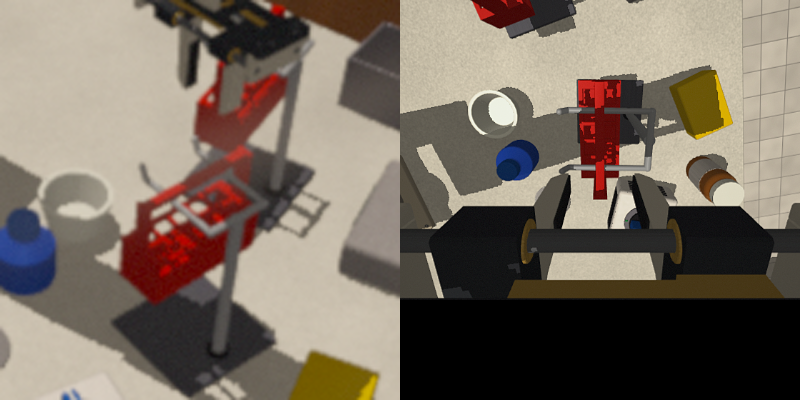

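The rack hangs upright on both prongs and is released: the bar lies across the prongs at (600,110) to (600,168) in the wrist view, and the scene view shows it level. Next I go above the dryer knob.

play_rows(targets=[-2,0.8,0,0,-5,2,0,-6,-8.5,3.3,0,-13,-12,4.7,0,-20,-15.5,6,0,-27,-19,7.4,0,-34,-22.5,8.8,0,-41,-24.7,9.7,0,-48])

```text
t: 12.92
tool_pos: [0.6598, -0.1521, 0.3195]
orientation: [-1.397, -2.811, 0.002]
force: [0.1, 0.0, -1.0]
opening: 0.05
gripper_force: 0.0
```

play_rows(targets=[0,0,1,-7,0,0,2,-14,0,0,4,-21,0,0,6,-28,0,0,7,-31.3,0,0,7,-31.3,0,0,7,-31.3,0,0,7,-31.3])

```text
t: 13.58
tool_pos: [0.6605, -0.1484, 0.2522]
orientation: [0.597, 3.084, 0.0]
force: [-0.3, 0.2, 0.4]
opening: 0.0503
gripper_force: 0.0
```

```bash
python3 - <<'E'
from h import *
w=wrist("w7"); goto([.661,-.148,.25],-.38+np.pi/2)
k=place([.661,-.148,-.38],[[-.031,0,.122],[.031,0,.122],[0,0,.122]]); print("pred",proj(w,k).round(0).tolist())
h=cv2.cvtColor(w["image"],cv2.COLOR_RGB2HSV); m=((h[...,0]>100)&(h[...,0]<125)&(h[...,1]>140)&(h[...,2]>50)).astype(np.uint8)
n,_,st,ce=cv2.connectedComponentsWithStats(m)
for i in range(1,n):
    if st[i,4]>150:
        r=cv2.minAreaRect(np.argwhere(_==i)[:,::-1].astype(np.float32)); print(st[i].tolist(),ce[i].round(1),np.round(cv2.boxPoints(r),1).tolist())
cv2.imwrite("pics/w7.png",w["image"][:,:,::-1])
E
```

```text
shift [0.01 0.05 0.29] roll -0.11 tilt [ 1.4e-03 -4.0e-04 -1.0e+00] q [-0.3   0.33  1.13  0.    1.68 -1.49]
pred [[282.0, 156.0], [282.0, 212.0], [282.0, 185.0]]
[275, 156, 17, 58, 754] [283.2 186.4] [[275.0, 213.0], [275.0, 156.0], [291.0, 156.0], [291.0, 213.0]]
```

The blue bar is detected at (283,185), against a prediction of (282,185), with zero yaw error, so the tool is aligned. Descending.

play_rows(targets=[0,0.1,1,0,0,0.1,3,0,0,0.1,5.5,0,0,0.1,8,0,0,0.1,10.5,0,0,0.1,12.5,0,0,0.1,14,0,0,0.1,14.5,0])

```text
t: 14.3
tool_pos: [0.6591, -0.1469, 0.1031]
orientation: [-0.594, -3.081, -0.001]
force: [0.5, 0.8, -0.8]
opening: 0.0501
gripper_force: 0.0
```

play_rows(targets=[0,0,0.5,0,0,0,1,0,0,0,1.5,0,0,0,2,0,0,0,2.5,0,0,0,2.8,0,0,0,2.8,0,0,0,2.8,0])

```text
t: 14.97
tool_pos: [0.6608, -0.1475, 0.0786]
orientation: [-0.593, -3.085, -0.0]
force: [0.3, 0.1, 1.0]
opening: 0.0499
gripper_force: 0.0
```

play_rows(targets=[0,0,0,0,0,0,0,0,0,0,0,0,0,0,0,0,0,0,0,0,0,0,0,0,0,0,0,0,0,0,0,0], grip=0, grip_force=30)

```text
t: 15.63
tool_pos: [0.6611, -0.1471, 0.0789]
orientation: [0.593, 3.085, 0.001]
force: [1.6, 3.2, 0.8]
opening: 0.0175
gripper_force: 30.0
```

play_rows(targets=[0,0,0,3,0,0,0,8,0,0,0,13,0,0,0,18,0,0,0,23,0,0,0,28,0,0,0,33,0,0,0,38])

```text
t: 16.3
tool_pos: [0.6623, -0.1458, 0.079]
orientation: [1.569, 2.72, 0.005]
force: [6.6, 8.0, -2.3]
opening: 0.0169
gripper_force: 30.1
```

play_rows(targets=[0,0,0,5,0,0,0,10,0,0,0,15,0,0,0,20,0,0,0,24,0,0,0,27,0,0,0,28,0,0,0,28])

```text
t: 16.97
tool_pos: [0.6636, -0.1454, 0.079]
orientation: [2.176, 2.263, 0.008]
force: [11.5, 6.3, -5.3]
opening: 0.0172
gripper_force: 30.1
```

```bash
python3 - <<'E'
from h import *
from plant import read_state
s=read_state(); goto([.661,-.148,.079],-.38+np.pi/2-1.2); print(s["force"],s["wrist_torque"],s["opening"],s["q"],s["joint_torque"])
E
```

```text
shift [-0.25 -0.27 -0.  ] roll 2.77 tilt [ 0.0052  0.0021 -1.    ] q [-0.29  0.4   1.36  0.    1.38 -0.33]
[11.5478261   6.26631002 -5.32035211] [ 1.27791284 -2.39115719  0.22115011] 0.017188827521865884 [-0.29330156  0.3971776   1.35817599  0.00353487  1.38187104 -0.33304486] [ -6.89631119 -69.33778524 -45.163908    -3.79483134   3.64525728
   0.76725522]
```

play_rows(targets=[0.1,0.1,0,1,0.2,0.2,0,2,0.2,0.3,0,3,0.2,0.3,0,4,0.2,0.3,0,5,0.2,0.3,0,5])

```text
t: 17.47
tool_pos: [0.6639, -0.1453, 0.0789]
orientation: [2.276, 2.166, 0.001]
force: [2.6, 1.7, 1.5]
opening: 0.0169
gripper_force: 30.3
```

```bash
python3 - <<'E'
from h import *
from plant import read_state
s=read_state(); goto([.661,-.148,.079],-.38+np.pi/2-1.2); print(s["force"],s["wrist_torque"],s["opening"])
w=wrist("w8"); g=cv2.cvtColor(w["image"],cv2.COLOR_RGB2BGR)
cv2.imwrite("pics/w8.png",cv2.resize(g[90:260,170:400],None,fx=3.2,fy=3.2,interpolation=cv2.INTER_CUBIC))
k=place([.661,-.148,-.38],[[0,0,.084],[-.038,0,.084]]);print(proj(w,k).round(1).tolist())
h=cv2.cvtColor(w["image"],cv2.COLOR_RGB2HSV)
for nm,lo,hi in(("red",0,8),("green",45,85),("blue",100,125)):
    m=((h[...,0]>=lo)&(h[...,0]<=hi)&(h[...,1]>130)&(h[...,2]>40)).astype(np.uint8); m[280:]=0
    n,_,st,ce=cv2.connectedComponentsWithStats(m)
    print(nm,[(st[i].tolist(),ce[i].round(0).tolist()) for i in range(1,n) if st[i,4]>5])
E
```

```text
shift [-0.29 -0.28 -0.01] roll -2.32 tilt [ 4.e-04  3.e-04 -1.e+00] q [-0.29  0.4   1.35  0.    1.39 -0.24]
[2.57111325 1.74432835 1.48709642] [ 0.36951141 -0.43780902  0.27960177] 0.01690290573057394
[[276.4, 237.7], [223.0, 221.0]]
red [([277, 177, 7, 10, 63], [280.0, 182.0])]
green [([222, 216, 10, 8, 52], [226.0, 220.0])]
blue [([265, 198, 33, 82, 2132], [281.0, 239.0])]
```

The bar now lines up with the red tick: red is at (280,182) and the bar centre at column 281. I'll firm up the grip and press a few degrees further to confirm the stop.

play_rows(targets=[0,0,0,0,0,0,0,0,0,0,0,1,0,0,0,2,0,0,0,3,0,0,0,4,0,0,0,4], grip_force=50)

```text
t: 18.1
tool_pos: [0.664, -0.1453, 0.0789]
orientation: [2.35, 2.085, 0.0]
force: [2.2, 3.3, 1.2]
opening: 0.0165
gripper_force: 52.8
```

```bash
python3 - <<'E'
from h import *
from plant import read_state
s=read_state(); goto([.661,-.148,.079],-.38+np.pi/2-1.2); print(s["force"],s["wrist_torque"],s["opening"])
w=wrist("w9"); g=cv2.cvtColor(w["image"],cv2.COLOR_RGB2BGR)
cv2.imwrite("pics/w9.png",cv2.resize(g[90:260,170:400],None,fx=3.2,fy=3.2,interpolation=cv2.INTER_CUBIC))
E
```

```text
shift [-0.3  -0.26 -0.01] roll -6.32 tilt [ 4.e-04 -1.e-04 -1.e+00] q [-0.29  0.4   1.35  0.    1.39 -0.17]
[2.19253506 3.2638686  1.16607614] [ 0.52129598 -0.59410015  0.8159479 ] 0.01652881567954514
```

View pics/w9.png

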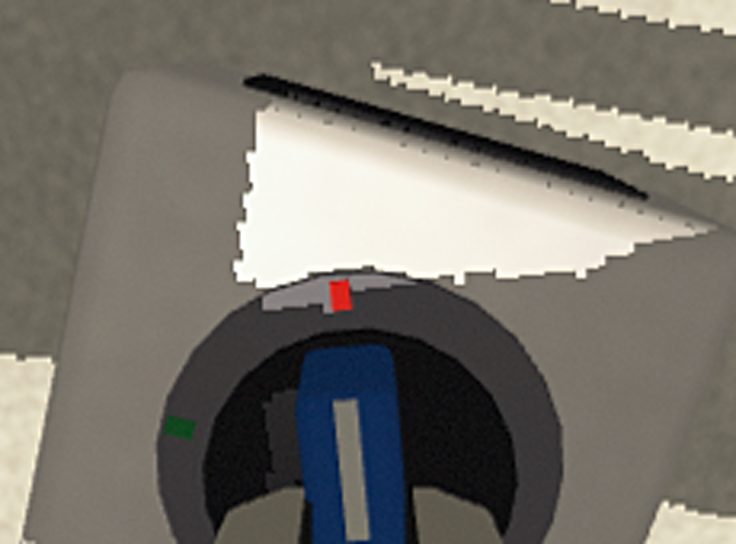

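The torque jumped to 0.82 N m and the white line points at the red tick, so the knob is at its stop. I'll hold it, turn back most of the way with it, and release.

play_rows(targets=[0,0,0,0,0,0,0,0,0,0,0,0,0,0,0,0,0,0,0,0,0,0,0,0,0,0,0,0,0,0,0,0])

```text
t: 18.82
tool_pos: [0.6639, -0.1453, 0.0789]
orientation: [2.349, 2.086, 0.0]
force: [3.8, 3.3, 2.7]
opening: 0.0164
gripper_force: 52.7
```

play_rows(targets=[0,0,0,-3,0,0,0,-8,0,0,0,-13,0,0,0,-18,0,0,0,-23,0,0,0,-28,0,0,0,-33,0,0,0,-38])

```text
t: 19.48
tool_pos: [0.6624, -0.1457, 0.0788]
orientation: [-1.536, -2.738, 0.002]
force: [-4.9, 4.1, 6.6]
opening: 0.0164
gripper_force: 50.0
```

play_rows(targets=[0,0,0,-5,0,0,0,-10,0,0,0,-15,0,0,0,-20,0,0,0,-25,0,0,0,-30,0,0,0,-32,0,0,0,-32])

```text
t: 20.15
tool_pos: [0.6613, -0.1469, 0.0788]
orientation: [-0.725, -3.052, 0.004]
force: [-7.4, 0.1, 8.3]
opening: 0.0168
gripper_force: 50.0
```

play_rows(targets=[0,0,0,0,0,0,0,0,0,0,0,0,0,0,0,0,0,0,0,0,0,0,0,0,0,0,0,0,0,0,0,0], grip=7)

```text
t: 20.82
tool_pos: [0.6638, -0.1453, 0.0787]
orientation: [-0.727, -3.056, 0.0]
force: [-0.4, 0.4, -0.3]
opening: 0.0656
gripper_force: 0.0
```

play_rows(targets=[0,0,0,0,0,0,0,0,0,0,-0.5,0,0,0,-2,0,0,0,-4.5,0,0,0,-7.5,0,0,0,-11,0,0,0,-14,0])

```text
t: 21.48
tool_pos: [0.6638, -0.1454, 0.2213]
orientation: [0.727, 3.055, -0.0]
force: [0.1, -1.4, -0.2]
opening: 0.0702
gripper_force: 0.0
```

play_rows(targets=[0,0,-1,0,0,0,-3,0,0,0,-4,0,0,0,-4,0,0,0,-4,0,0,0,-4,0])

```text
t: 21.98
tool_pos: [0.6632, -0.1452, 0.2568]
orientation: [-0.727, -3.054, -0.0]
force: [-0.5, -0.5, -0.0]
opening: 0.0699
gripper_force: 0.0
```

```bash
python3 - <<'E'
from h import *
from plant import read_state,eyes
s=read_state(); print(s["tool_pos"],s["force"])
w=wrist("w10"); h=cv2.cvtColor(w["image"],cv2.COLOR_RGB2HSV)
m=((h[...,0]>100)&(h[...,0]<125)&(h[...,1]>140)&(h[...,2]>40)).astype(np.uint8)
n,L,st,ce=cv2.connectedComponentsWithStats(m)
for i in range(1,n):
    if st[i,4]>150:
        r=cv2.minAreaRect(np.argwhere(L==i)[:,::-1].astype(np.float32)); b=cv2.boxPoints(r); print(st[i].tolist(),ray(w,b,.122).round(4)[:,:2].tolist())
        e=b[[0,1]]-b[[1,2]]; P=ray(w,b,.122)[:,:2]; d=max(P[1]-P[0],P[2]-P[1],key=np.linalg.norm); print("bar yaw",np.degrees(np.arctan2(d[1],d[0])),"expected home",-21.8, "ctr",P.mean(0))
m=((h[...,0]>=45)&(h[...,0]<=85)&(h[...,1]>100)&(h[...,2]>40)).astype(np.uint8)
n,L,st,ce=cv2.connectedComponentsWithStats(m); print("green",[(st[i,4],ray(w,ce[i],.084)[0,:2].round(4)) for i in range(1,n) if st[i,4]>5])
# unchanged-scene check in top view
a=load("pics/top0.npz")["image"].astype(int); t=eyes.read_camera("top")["image"]; cv2.imwrite("pics/top9.png",t[:,:,::-1])
for nm,(x,y) in dict(mortar=(216,237),bottle=(257,233),funnel=(306,218),hung=(122,190)).items():
    print(nm,np.abs(a-t)[y-22:y+22,x-22:x+22].mean().round(1))
E
```

```text
[ 0.66319764 -0.14520811  0.25680438] [-0.53252988 -0.49750003 -0.00983205]
[270, 155, 20, 57, 788] [[0.6294, -0.1427], [0.6359, -0.1267], [0.6955, -0.1506], [0.6887, -0.1676]]
bar yaw -21.8575375295212 expected home -21.8 ctr [ 0.6623561  -0.14689855]
green [(np.int32(15), array([ 0.6281, -0.1332])), (np.int32(35), array([ 0.6953, -0.219 ]))]
mortar 14.9
bottle 19.9
funnel 22.8
hung 0.7
```

The knob is home: the bar yaw is −21.86°, matching the green tick direction. The hung rack is unchanged, and the arm is clear. Handing in.

```bash
python3 -c "
from plant import workorder
print(workorder.close_job())"
```

```text
the job is handed in; nothing more can be done
None
```

The red rack hangs upright and released on both prongs; the dryer knob was turned to its stop, held about a second and is back at home; the job was handed in at about 22 s, with the mortar, funnel and bottle never approached (their final top-view check was inconclusive, probably arm shadows).

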